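Check the hole of the casting that tipped over on the paint turntable

ROBOT

A 6-joint arm with a two-finger parallel gripper is mounted at the origin on the work surface. World frame = base frame: x ahead of the robot, y to its left, z up, the work surface at z = 0. Lengths are in m, angles in rad, forces in N, time in s.
With the tool pointing down it reaches from about 0.375 to 0.9 m from the base axis. Payload 3.1 kg.
Tool frame: the origin (TCP) lies where the fingers leave the gripper's body, on its centre line; the fingertips stand manip.tip_reach ahead of it and the grasp point (between the pads) lies 54 mm ahead of it (manip.tip_reach is the distance from the TCP to the fingertips, in m); z points along the fingers, y is the direction in which the jaws open and shut (so a half turn about z gives the same grasp; the last joint's range is limited). The gripper opens to 85 mm and grips with 20 to 120 N. Pads are 22 mm wide; open, the fingers measure 114 mm over their backs; the gripper's body (76 mm by 85 mm) begins 54 mm behind the grasp point. The pads swing forward as they close: fully open they stand 13 mm farther back than shut.
Start: joints at [1.155, 0.527, 1.433, -0, 1.181, -0.178], TCP at [0.147, 0.608, 0.304] pointing down, gripper open.
Joint ranges: [-3.08, 3.08], [-0.75, 2.2], [0.22, 2.44], [-1.43, 4.57], [0, 2.65], [-2.85, 2.85]. Speed limits (rad/s): [2.79, 2.79, 3.14, 3.14, 3.14, 3.14].

INTERFACE

Orientations are given as a unit quaternion [x, y, z, w].
In Python, from station import manip, cams, order gives the robot as it stands. The module is installed in compiled form; this text tells all that it offers.
- The arm moves only by the tool drive_tool, never from a script. Its arguments are lists of equal length, an entry for each row: "linear": the shift along the tool's x, y, z in mm, a list of three; "rot": the turn, a rotation vector about the tool's x, y, z in degrees, a list of three; "hand": the finger opening in mm, from 0 to 85.4. A call has 1 to 20 rows; each row shifts and turns the pose as measured when the row begins, along the tool's axes as they then stand; what a row does not reach is not made up. A row lasts 1/12 s, in which the tool goes at most 41.7 mm and 7.16 degrees, less where a joint would pass 70% of its speed; a pose out of reach is approached as far as the arm can. A call with a gripper value outside its range is refused whole. The fingers move at their own pace and stop on an object; "force" is the grip in N (left out, the last holds). Time passes only in rows, so rows that do not move let the fingers close. It gives the time, the measured TCP pose, the force and the opening at its end, in the units of the state.
- manip.sense(): the state, without advancing time (a new reading comes with each control period).
- cams.snapshot(name): name is "scene" or "top"; returns the picture (400x640x3 uint8, red, green, blue); there is no depth.
- cams.camera_model(name): a dict with "vfov" (degrees; the focal length in pixels is half the picture's height over the tangent of half this angle, whatever the lens; pixels are square), "cx", "cy" (the principal point, pixels), "rvec" (rotation vector, rad) and "tvec" (3), from world to camera coordinates, as OpenCV has them. Camera axes: x right, y down, z forward; pixel columns grow to the right and rows downward; lengths in m; the calibration is good to about 2 mm. A picture is of the moment at which its call begins. camera_model takes no time and is no camera call.
- order.sign_off(): hands the job in, once; it reports no verdict.
Trained networks look in the newest picture that a camera, given by its name, has taken for a name from the list of things; names that differ only in an ending like _2 or _b are one class to them, and where a whole thing is asked for, a point or a joint stands for the part that bears it (a point fixed in the world has none). Each returns a list of dicts, best first, with "score" (0 to 1); they miss things now and then, are a little off and sometimes report something else, mostly with a low value. They report only what shows in the picture. A call takes as long as a camera call. They do not tell look-alikes from the thing itself.
- cams.regions_of(label, camera): "pixels" (400x640 bool, what is visible of it) and "rect" ([left, top, right, bottom] in pixels, round what is visible of it).
- cams.spot_point(label, camera): "at" ([column, row] in pixels: a listed point, or the origin of a listed thing).
The state is a dict: "t": time; "q": joint angles; "qd": joint speeds; "tau": joint torques, N m; "tcp_pos": TCP position; "tool_rot": TCP orientation; "force": force on the tool from outside, world axes, zero at the start; "ft_torque": the same for the moment, N m; "finger_gap": opening from 0.0 (shut) to 1.0 (fully open).
Only numpy, scipy, OpenCV 4.12 (cv2) and the standard library are available. Lean on these libraries where they do the work, as an engineer would, in place of code of your own. Each camera call takes 0.05 s, during which the arm holds its last target. There are 200 camera calls.

TASK

One of the primed handle castings on the freely spinning paint turntable has tipped over and its cross-hole must be checked. Lift it off without toppling the three still standing there, lower it in your grip (do not drop it) into the plywood inspection cradle, lying flat with its hole over the cradle's open well, and let go. Then take the probe with the straight round grip from the tool block, put it down through the hole until its shoulder rests on the casting, leave it there, and leave the other tools and the things around the cradle where they are.

Things in the scene. Friction and masses are not known exactly. Their poses are not given: they have to be found in the camera images.
- casting: the tipped casting: grey primed handle lying flat on the turntable, 120 mm long along x, 30 thick along z, about 140 g. Butt end (x -60..-44) 46 mm wide, grip (x -44..20) 36 wide along y, head (x 20..60) 40 wide with a 14 mm through hole along z at x = 40. Origin: centre of its underside
- casting_hole (a point): centre of the casting's 14 mm hole, at mid thickness (15 mm above the underside)
- standing0: one of three like castings standing on its butt end on the turntable, hole end up: 30 (x) x 46 (y) x 120 mm tall; origin at the centre of its underside
- standing1: one of three like castings standing on its butt end on the turntable, hole end up: 30 (x) x 46 (y) x 120 mm tall; origin at the centre of its underside
- standing2: one of three like castings standing on its butt end on the turntable, hole end up: 30 (x) x 46 (y) x 120 mm tall; origin at the centre of its underside
- turntable: freely spinning paint turntable: plain aluminium disc 300 mm in diameter, its top 50 mm above the bench, on a fixed steel foot; it turns at a touch. Origin on the axis at the bench, z up
- cradle: fixed plywood cradle, base 160 (x) x 90 (y) x 8 mm; origin: centre of its underside. A 24 mm wide spine along x, top 35 mm high, carries the casting, head toward +x, origin over origin. The spine is cut away at x = 23..55 (the open well). Lips 50 mm high leave 5 mm play: at the sides x = -58..-40 (inner faces y = +-28), x = 41..59 (y = +-25.5); ends x = -66, 67. Between: room for fingers
- cradle_well (a point): the point over the cradle's well where the centre of the casting's hole should be: 40 mm from the cradle origin along +x, 50 mm above the bench
- block: fixed wooden tool block 50 (x) x 135 (y) x 50 mm tall, three 14 mm holes 49 mm deep, 45 mm apart along its y, each holding one tool upright; origin at the centre of its underside
- probe: the probe: straight plain round aluminium grip, 22 mm diameter, 45 mm tall, above a steel shank 9 mm in diameter and 45 mm long with a tapered end. Origin at the flat shoulder between grip and shank, z along the tool toward the grip; the shoulder rests on the block's top. About 50 g
- stand: fixed loupe stand, a slim upright 180 mm tall on a 60 mm foot, between the turntable and the cradle near the robot; origin at its foot
- pliers: blue-handled pliers lying beside the cradle, 135 x 64 x 18 mm, jaws along +x; origin at the pivot on the bench
- phone: phone lying flat beside the cradle, 135 x 68 x 10 mm; origin at the centre of its underside
- glue: white glue bottle with a thin needle, standing near the +x end of the cradle; diameter 44, needle top at 122 mm; origin at the centre of its underside
- awl: decoy tool in the tool block: same shank as the probe, aluminium pear-shaped grip up to 32 mm diameter, 56 mm tall; origin at its shoulder
- punch: decoy tool in the tool block: same shank as the probe, short square aluminium grip 20 x 20 x 22 mm; origin at its shoulder
Things that resemble listed ones, but are neither listed nor needed, are in the scene too. What is shaped like the probe but orange is not meant. Leave any turquoise look-alike of the cradle alone.

How it is judged:
By the outcome, as a careful person would: the job done as asked, in the order asked, and still so for the second after the job is handed in, with the robot touching nothing.
It also fails if it takes over 69 s, if anything falls off the work surface, if the arm or the gripper's body presses on something with over 40 N, if the wrist force passes 120 N, or if a joint passes its speed limit or range.

## Working session

There is one attempt and no reset: what is moved stays moved. The work goes in short steps, Python scripts to look and compute and a tool call to move; the robot and the scene stay as the last step left them, time stands still between calls to the robot, and variables do not carry over. Pictures are saved under pics/ and viewed, about 8 in all and at most 12, crops included, and the job is handed in when it is done.

Besides the shell and the picture viewer there is one more tool, called after "Request:" in YAML: its name, and indented under it one key for each argument. drive_tool: Moves the arm, as the interface text tells. Its arguments: {"type":"object","properties":{"linear":{"type":"array","items":{"type":"array","items":{"type":"number"}}},"rot":{"type":"array","items":{"type":"array","items":{"type":"number"}}},"hand":{"type":"array","items":{"type":"number"}},"force":{"type":"number"}},"required":["linear","rot","hand"]}

```bash
mkdir -p pics
python3 - <<'E'
from station import manip,cams,order
import cv2,numpy as np
print(manip.tip_reach,manip.sense())
for n in("scene","top"):
    im=cams.snapshot(n); cv2.imwrite(f"pics/{n}0.png",cv2.cvtColor(im,cv2.COLOR_RGB2BGR)); m=cams.camera_model(n);print(n,m)
    R=cv2.Rodrigues(np.array(m['rvec']))[0];print(-R.T@np.array(m['tvec']))
    for l in "casting casting_hole standing0 turntable cradle cradle_well block probe stand pliers phone glue awl punch".split():
        print(l,[(np.round(d['at'],1).tolist(),round(d['score'],2)) for d in cams.spot_point(l,n)][:4])
print(manip.sense()['t'])
E
```

```text
0.0726 {'t': 0.0, 'q': array([ 1.15552599e+00,  5.28509058e-01,  1.43390461e+00,  1.04424656e-05,
        1.18137493e+00, -1.78444690e-01]), 'qd': array([ 0.00133117, -0.00040013, -0.00058117,  0.00108418, -0.00047501,
        0.00282947]), 'tau': array([-6.56656302e-04, -4.42353666e+01, -1.78022504e+01, -3.75453328e-04,
        8.70369229e-03,  2.69465581e-06]), 'tcp_pos': array([0.14634451, 0.60705457, 0.30290635]), 'tool_rot': array([ 1.18138198e-01,  9.92996556e-01, -1.04853682e-03, -3.25792608e-04]), 'force': array([0.01186623, 0.77881833, 0.33901865]), 'ft_torque': array([-0.00777048, -0.00199138,  0.0191458 ]), 'finger_gap': 1.0030113339747073}
scene {'vfov': 44.89067079655548, 'cx': 316.04035537808863, 'cy': 201.7970369005455, 'rvec': array([ 1.83619482,  1.5516309 , -0.70911363]), 'tvec': array([-0.08035465, -0.2644888 ,  1.51741668])}
[ 1.31032993 -0.13056079  0.80309024]
casting [([225.5, 199.9], 0.67)]
casting_hole [([221.1, 209.5], 0.75)]
standing0 [([219.6, 250.1], 0.91), ([182.5, 199.7], 0.84), ([180.4, 241.7], 0.56)]
turntable [([220.4, 234.6], 0.92)]
cradle [([412.4,
[... 667 characters left out ...]
3]
casting [([409.0, 223.4], 0.64)]
casting_hole [([416.7, 206.0], 0.67), ([205.3, 164.7], 0.33)]
standing0 [([459.9, 177.2], 0.97), ([420.6, 162.1], 0.95), ([317.7, 253.3], 0.71), ([458.5, 232.1], 0.67)]
turntable [([413.8, 204.5], 0.76)]
cradle [([224.8, 305.3], 0.87), ([217.9, 212.1], 0.8), ([330.9, 124.1], 0.53)]
cradle_well [([217.5, 287.6], 0.62)]
block [([312.3, 128.8], 0.96), ([329.0, 120.7], 0.69)]
probe [([336.7, 98.9], 0.64), ([312.7, 121.4], 0.63)]
stand [([317.9, 256.2], 0.71), ([418.5, 161.4], 0.48)]
pliers [([172.0, 220.9], 0.96)]
phone [([265.2, 201.4], 0.66)]
glue [([204.4, 163.2], 0.61), ([408.0, 222.8], 0.57)]
awl [([329.0, 123.5], 0.54)]
punch [([293.5, 124.6], 0.53)]
1.5
```

View pics/scene0.png

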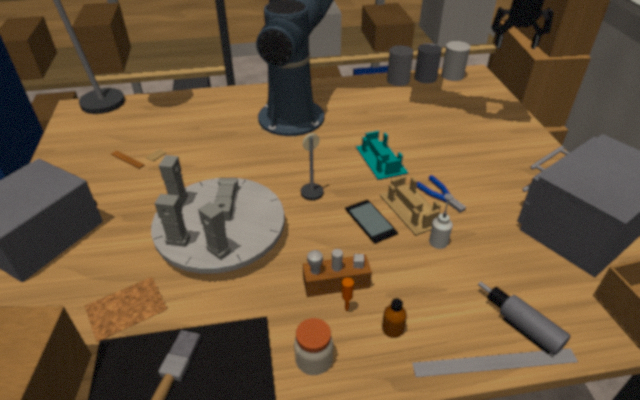

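View pics/top0.png

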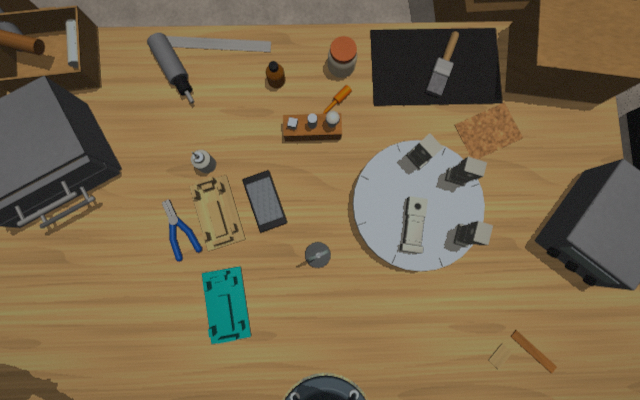

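```bash
cat > h.py <<'E'
from station import manip,cams,order
import cv2,numpy as np
def cam(n):
    m=cams.camera_model(n);f=200/np.tan(np.radians(m['vfov']/2))
    return np.array([[f,0,m['cx']],[0,f,m['cy']],[0,0,1]]),np.array(m['rvec']),np.array(m['tvec'])
def proj(n,P):
    K,r,t=cam(n);return cv2.projectPoints(np.float64(P).reshape(-1,1,3),r,t,K,None)[0].reshape(-1,2)
def ray(n,p,z):
    K,r,t=cam(n);R=cv2.Rodrigues(r)[0];C=-R.T@t
    d=np.c_[np.float64(p).reshape(-1,2),np.ones(len(np.float64(p).reshape(-1,2)))]@np.linalg.inv(K).T@R
    return C+d*((z-C[2])/d[:,2:])
E
python3 - <<'E'
from h import *
im=cv2.imread('pics/top0.png')
def crop(x,y,w,h,s,o):
    c=cv2.resize(im[y:y+h,x:x+w],None,fx=s,fy=s,interpolation=cv2.INTER_CUBIC)
    for k in range(0,w,20): cv2.putText(c,str(x+k),(k*s,9),0,.33,(0,0,255));cv2.line(c,(k*s,10),(k*s,14),(0,0,255))
    for k in range(0,h,20): cv2.putText(c,str(y+k),(0,k*s+4),0,.33,(0,0,255))
    cv2.imwrite(o,c)
crop(345,125,150,150,4,'pics/c1.png'); crop(160,105,190,150,4,'pics/c2.png')
for p,z,n in [((413.8,204.5),.05,'tt'),((354,205),.05,'tt left'),((484,205),.05,'tt r'),((416.7,206),.08,'hole'),((218,212),.0,'cradle'),((312.3,121),.095,'probe top'),((203,160),.06,'glue'),((318,255),0,'stand')]:
    print(n,ray('top',p,z).round(4))
for p,z,n in [((220.4,234.6),.0,'tt'),((221.1,209.5),.065,'hole'),((412.4,209.7),.0,'cradle'),((421.2,206.2),.05,'well'),((337,251),.095,'probe top'),((313,192),0,'stand')]:
    print('S',n,ray('scene',p,z).round(4))
E
```

```text
tt [[ 0.4781 -0.2128  0.05  ]]
tt left [[ 0.4803 -0.0776  0.05  ]]
tt r [[ 0.473  -0.3725  0.05  ]]
hole [[ 0.4714 -0.2116  0.08  ]]
cradle [[0.4773 0.2381 0.    ]]
probe top [[0.6629 0.0115 0.095 ]]
glue [[0.5889 0.2582 0.06  ]]
stand [[0.3708 0.0058 0.    ]]
S tt [[ 0.485  -0.2256  0.    ]]
S hole [[ 0.4709 -0.2149  0.065 ]]
S cradle [[0.4785 0.2424 0.    ]]
S well [[0.5222 0.243  0.05  ]]
S probe top [[0.6684 0.0133 0.095 ]]
S stand [[0.3699 0.0121 0.    ]]
```

View pics/c1.png

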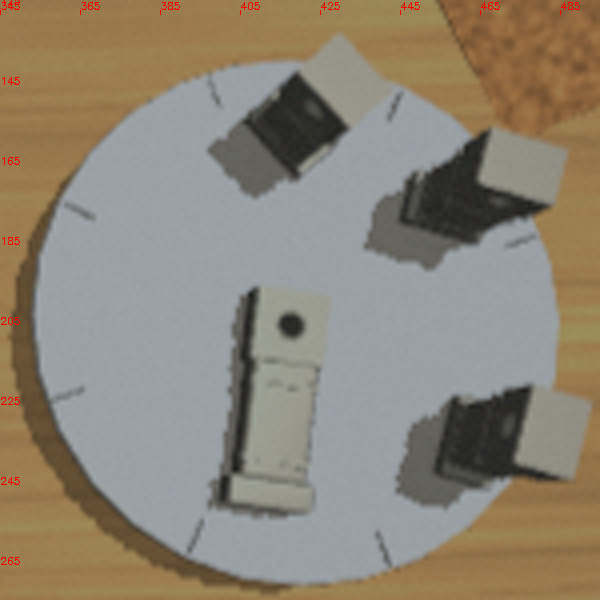

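View pics/c2.png

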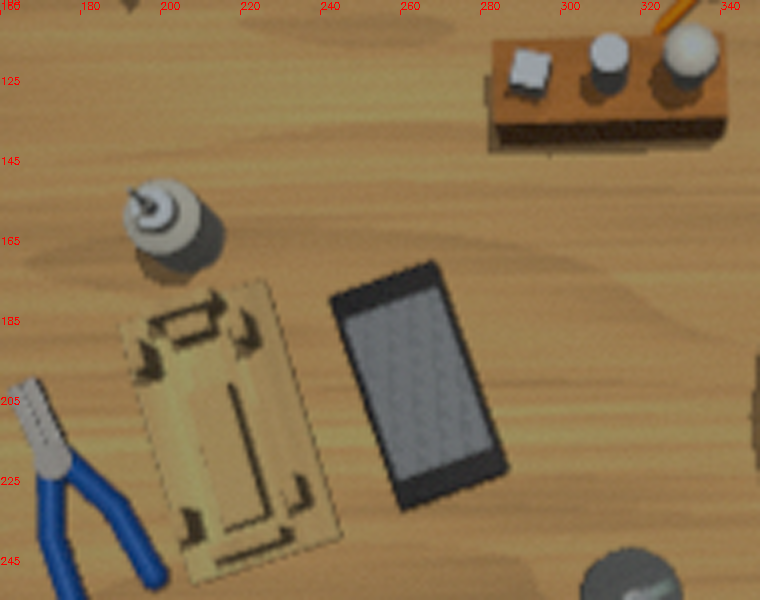

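```bash
cat >> h.py <<'E'
def box(x0,x1,y0,y1,z0,z1): return np.array([[x,y,z] for x in(x0,x1) for y in(y0,y1) for z in(z0,z1)])/1000.
def cyl(r,z0,z1):
    a=np.linspace(0,2*np.pi,24); return np.array([[r*np.cos(t),r*np.sin(t),z] for t in a for z in(z0,z1)])/1000.
def rend(n,parts,p,z0):
    c,s=np.cos(p[2]),np.sin(p[2]);out=np.zeros((1600,2560),np.uint8)
    for b in parts:
        P=np.c_[c*b[:,0]-s*b[:,1]+p[0],s*b[:,0]+c*b[:,1]+p[1],b[:,2]+z0]
        uv=(proj(n,P)+.5)*4-.5
        cv2.fillConvexPoly(out,cv2.convexHull(np.round(uv*16).astype(np.int32)),255,shift=4)
    return cv2.resize(out,(640,400),interpolation=cv2.INTER_AREA)/255.
def fit(masks,parts,p0,z0,yaw=True):
    from scipy.optimize import minimize
    def c(v):
        p=[p0[0]+v[0]/1000,p0[1]+v[1]/1000,p0[2]+(v[2]/100 if yaw else 0)]
        return sum(1-np.minimum(r,m).sum()/np.maximum(r,m).sum() for n,m in masks for r in[rend(n,parts,p,z0)])
    S=np.array([[0,0,0],[8,0,0],[0,8,0],[0,0,8]])[:4 if yaw else 3,:3 if yaw else 2]
    r=minimize(c,S[0],method='Nelder-Mead',options=dict(initial_simplex=S,xatol=.1,fatol=1e-4))
    v=r.x;return np.array([p0[0]+v[0]/1000,p0[1]+v[1]/1000,p0[2]+(v[2]/100 if yaw else 0)]),1-r.fun/len(masks)
def mask(l,n,near):
    best=[d for d in cams.regions_of(l,n) if cv2.pointPolygonTest(np.float32([[d['rect'][i],d['rect'][j]] for i,j in((0,1),(2,1),(2,3),(0,3))]),near,True)>-3]
    return best[0]['pixels'].astype(float) if best else None
CAST=[box(-60,-44,-23,23,0,30),box(-44,20,-18,18,0,30),box(20,60,-20,20,0,30)]
E
python3 - <<'E'
from h import *
cams.snapshot('top');cams.snapshot('scene')
cr=[box(-80,80,-45,45,0,8)]
O=[('phone',[box(-67.5,67.5,-34,34,0,10)],(.49,.128,.3),0,(265,201),(372,221),1),
('cradle',cr,(.477,.24,.28),0,(218,212),(412,205),1),
('block',[box(-25,25,-67.5,67.5,0,50)],(.655,.012,0),0,(312,128),(337,273),1),
('probe',[cyl(11,0,45)],(.663,.0115,0),.05,(312,120),(337,260),0),
('awl',[cyl(15,0,56)],(.663,-.034,0),.05,(333,118),(316,262),0),
('punch',[box(-10,10,-10,10,0,22)],(.66,.05,0),.05,(292,124),(359,261),1),
('casting',CAST,(.432,-.207,.0),.05,(412,225),(226,200),1),
('turntable',[cyl(150,35,50)],(.478,-.22,0),0,(418,205),(218,225),0)]
for l,parts,p0,z0,a,b,y in O:
    mt,ms=mask(l,'top',a),mask(l,'scene',b)
    for nm,ml in(('T',[('top',mt)]),('S',[('scene',ms)]),('TS',[('top',mt),('scene',ms)])):
        if any(m is None for _,m in ml): print(l,nm,'none');continue
        p,s=fit(ml,parts,p0,z0,bool(y));print(l,nm,p.round(4),round(s,3))
E
```

```text
phone T [0.5001 0.1282 0.3304] 0.963
phone S [0.5019 0.1301 0.3404] 0.904
phone TS [0.5006 0.1288 0.3264] 0.929
cradle T [0.4765 0.2399 0.2744] 0.951
cradle S [0.4671 0.2402 0.2778] 0.777
cradle TS [0.4753 0.2407 0.2728] 0.855
block T [0.6692 0.0122 0.009 ] 0.711
block S [0.671  0.0134 0.0122] 0.794
block TS [ 0.6699  0.0129 -0.0014] 0.745
probe T [0.6695 0.0115 0.    ] 0.799
probe S [0.6713 0.0133 0.    ] 0.92
probe TS [0.6706 0.0131 0.    ] 0.854
awl T [ 0.6673 -0.033   0.    ] 0.672
awl S [ 0.667  -0.0309  0.    ] 0.707
awl TS [ 0.672  -0.0331  0.    ] 0.674
punch T [0.6691 0.0571 0.009 ] 0.806
punch S [ 0.6701  0.0584 -0.2377] 0.882
punch TS [ 0.6698  0.058  -0.2354] 0.829
casting T [ 0.4311 -0.2065 -0.1756] 0.948
casting S [ 0.4288 -0.2043 -0.1607] 0.735
casting TS [ 0.4313 -0.206  -0.18  ] 0.837
turntable T [ 0.478  -0.2243  0.    ] 0.793
turntable S [ 0.4818 -0.2225  0.    ] 0.68
turntable TS [ 0.4801 -0.223   0.    ] 0.73
```

Request:
drive_tool:
  linear:
    - [-30, -24, 0]
    - [-30, -24, 0]
    - [-30, -24, 0]
    - [-30, -24, 0]
    - [-30, -24, 0]
    - [-30, -24, 0]
    - [-30, -24, 0]
    - [-30, -24, 0]
    - [-30, -24, 0]
    - [-30, -24, 0]
    - [-30, -24, 0]
    - [-30, -24, 0]
    - [-9, -36, 0]
    - [-9, -36, 0]
    - [-9, -36, 0]
    - [-9, -36, 0]
    - [-9, -36, 0]
    - [-9, -36, 0]
    - [-9, -36, 0]
    - [-9, -36, 0]
  rot:
    - [0, 0, 0]
    - [0, 0, 0]
    - [0, 0, 0]
    - [0, 0, 0]
    - [0, 0, 0]
    - [0, 0, 0]
    - [0, 0, 0]
    - [0, 0, 0]
    - [0, 0, 0]
    - [0, 0, 0]
    - [0, 0, 0]
    - [0, 0, 0]
    - [0, 0, 0]
    - [0, 0, 0]
    - [0, 0, 0]
    - [0, 0, 0]
    - [0, 0, 0]
    - [0, 0, 0]
    - [0, 0, 0]
    - [0, 0, 0]
  hand: [62, 62, 62, 62, 62, 62, 62, 62, 62, 62, 62, 62, 62, 62, 62, 62, 62, 62, 62, 62]
  force: 60

```text
t: 4.07
tcp_pos: [0.4521, -0.0741, 0.3032]
tool_rot: [0.11, 0.994, 0.007, 0.01]
force: [0.9, -0.0, 0.1]
finger_gap: 0.717
```

```bash
cat >> h.py <<'E'
from scipy.spatial.transform import Rotation as Rn
def todo(pos,heading,speed=38):
    s=manip.sense();R=Rn.from_quat(s['tool_rot'])
    d=R.inv().apply(np.array(pos)-s['tcp_pos'])*1000
    h=np.radians(heading);T=Rn.from_matrix(np.array([[-np.sin(-h+np.pi/2*0)*-1*0+np.cos(h+np.pi/2),np.cos(h),0],[np.sin(h+np.pi/2),np.sin(h),0],[0,0,-1]]))
    rv=np.degrees((R.inv()*T).as_rotvec())
    print('t',round(s['t'],2),'tcp',s['tcp_pos'].round(4),'gap',round(s['finger_gap'],3),'F',s['force'].round(1),'\n delta',d.round(1),'rot',rv.round(2),'rows',round(np.linalg.norm(d)/speed,1))
E
sed -i 's/-np.sin(-h+np.pi\/2\*0)\*-1\*0+np.cos/np.cos/' h.py
python3 -c "
from h import *
h=ray('top',[(417.4,205.6)],.08);print(h)
todo((.431,-.2065,.2),79.9)"
```

```text
[[ 0.47221872 -0.21322337  0.08      ]]
t 4.07 tcp [ 0.4521 -0.0741  0.3032] gap 0.717 F [ 0.9 -0.   0.1] 
 delta [  -6.5 -135.4  101.3] rot [ 0.86  1.07 -2.57] rows 4.5
```

Request:
drive_tool:
  linear:
    - [-2, -34, 15]
    - [-2, -34, 25]
    - [-2, -34, 25]
    - [-2, -32, 25]
    - [0, 0, 10]
    - [0, 0, 0]
  rot:
    - [0.2, 0.3, -0.6]
    - [0.2, 0.3, -0.6]
    - [0.2, 0.3, -0.6]
    - [0.2, 0.2, -0.6]
    - [0, 0, 0]
    - [0, 0, 0]
  hand: [60, 60, 60, 60, 60, 60]

```text
t: 4.57
tcp_pos: [0.4376, -0.2208, 0.205]
tool_rot: [0.094, 0.996, -0.005, 0.008]
force: [-0.5, 0.3, -0.3]
finger_gap: 0.701
```

```bash
python3 -c "
from h import *
todo((.4275,-.206,.127),79.9)
im=cams.snapshot('scene')
o=cv2.cvtColor(im[120:290,130:330],cv2.COLOR_RGB2BGR)
cv2.imwrite('pics/s1.png',cv2.resize(o,None,fx=3,fy=3,interpolation=cv2.INTER_CUBIC))"
```

```text
t 4.57 tcp [ 0.4376 -0.2208  0.205 ] gap 0.701 F [-0.5  0.3 -0.3] 
 delta [14.  13.3 77.7] rot [-0.47  1.01 -0.63] rows 2.1
```

View pics/s1.png

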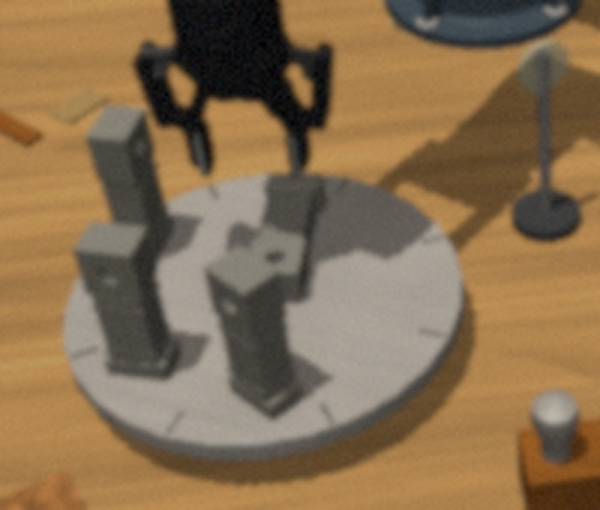

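Request:
drive_tool:
  linear:
    - [12, 12, 0]
    - [1, 1, 0]
    - [0, 0, 0]
    - [0, 0, 0]
  rot:
    - [-0.5, 1, -0.6]
    - [0, 0, 0]
    - [0, 0, 0]
    - [0, 0, 0]
  hand: [60, 60, 60, 60]

```text
t: 4.95
tcp_pos: [0.4273, -0.2019, 0.2081]
tool_rot: [0.086, 0.996, -0.0, 0.001]
force: [-0.5, -0.5, 0.5]
finger_gap: 0.702
```

```bash
python3 -c "
from h import *
todo((.4275,-.206,.127),79.9)"
```

```text
t 4.95 tcp [ 0.4273 -0.2019  0.2081] gap 0.702 F [-0.5 -0.5  0.5] 
 delta [-0.7 -4.  81.1] rot [-0.03  0.13  0.28] rows 2.1
```

Request:
drive_tool:
  linear:
    - [0, -3, 15]
    - [0, -1, 20]
    - [0, 0, 20]
    - [0, 0, 12]
    - [0, 0, 4]
    - [0, 0, 0]
    - [0, 0, 0]
  rot:
    - [0, 0, 0]
    - [0, 0, 0]
    - [0, 0, 0]
    - [0, 0, 0]
    - [0, 0, 0]
    - [0, 0, 0]
    - [0, 0, 0]
  hand: [60, 60, 60, 60, 60, 60, 60]

```text
t: 5.53
tcp_pos: [0.4319, -0.2033, 0.1416]
tool_rot: [0.08, 0.997, -0.005, 0.008]
force: [0.4, -0.2, 0.4]
finger_gap: 0.698
```

```bash
python3 -c "
from h import *
todo((.4275,-.206,.127),79.9)"
```

```text
t 5.53 tcp [ 0.4319 -0.2033  0.1416] gap 0.698 F [ 0.4 -0.2  0.4] 
 delta [ 4.2 -3.3 14.5] rot [-0.49  0.98  0.9 ] rows 0.4
```

Request:
drive_tool:
  linear:
    - [4, -3, 4]
    - [0, 0, 5]
    - [0, 0, 3]
    - [0, 0, 1]
    - [0, 0, 0]
    - [0, 0, 0]
  rot:
    - [-0.4, 0.9, 0.8]
    - [0, 0, 0]
    - [0, 0, 0]
    - [0, 0, 0]
    - [0, 0, 0]
    - [0, 0, 0]
  hand: [60, 60, 60, 60, 60, 60]

```text
t: 6.03
tcp_pos: [0.4287, -0.2067, 0.1304]
tool_rot: [0.087, 0.996, -0.002, 0.003]
force: [0.8, -0.3, -0.3]
finger_gap: 0.703
```

```bash
python3 -c "
from h import *
todo((.4275,-.206,.127),79.9)"
```

```text
t 6.03 tcp [ 0.4287 -0.2067  0.1304] gap 0.703 F [ 0.8 -0.3 -0.3] 
 delta [1.3 0.5 3.4] rot [-0.24  0.33  0.06] rows 0.1
```

Well centred. Down 3 mm more, close gently, then lift.

Request:
drive_tool:
  linear:
    - [0, 0, 3]
    - [0, 0, 0]
    - [0, 0, 0]
    - [0, 0, 0]
    - [0, 0, 0]
    - [0, 0, 0]
    - [0, 0, 0]
    - [0, 0, 0]
    - [0, 0, 0]
    - [0, 0, 0]
    - [0, 0, 0]
  rot:
    - [0, 0, 0]
    - [0, 0, 0]
    - [0, 0, 0]
    - [0, 0, 0]
    - [0, 0, 0]
    - [0, 0, 0]
    - [0, 0, 0]
    - [0, 0, 0]
    - [0, 0, 0]
    - [0, 0, 0]
    - [0, 0, 0]
  hand: [60, 54, 50, 46, 42, 38, 34, 30, 28, 28, 28]
  force: 50

```text
t: 6.95
tcp_pos: [0.4287, -0.2067, 0.1275]
tool_rot: [0.088, 0.996, -0.002, 0.003]
force: [-0.1, -0.2, 0.5]
finger_gap: 0.409
```

```bash
python3 -c "
from h import *
todo((.4275,-.206,.127),79.9)"
```

```text
t 6.95 tcp [ 0.4287 -0.2067  0.1275] gap 0.409 F [-0.1 -0.2  0.5] 
 delta [1.3 0.5 0.5] rot [-0.25  0.36  0.06] rows 0.0
```

Request:
drive_tool:
  linear:
    - [0, 0, 0]
    - [0, 0, -5]
    - [0, 0, -12]
    - [0, 0, -18]
    - [0, 0, -22]
    - [0, 0, -25]
    - [0, 0, -25]
    - [0, 0, -25]
    - [0, 0, -15]
    - [0, 0, -5]
    - [0, 0, 0]
    - [0, 0, 0]
  rot:
    - [0, 0, 0]
    - [0, 0, 0]
    - [0, 0, 0]
    - [0, 0, 0]
    - [0, 0, 0]
    - [0, 0, 0]
    - [0, 0, 0]
    - [0, 0, 0]
    - [0, 0, 0]
    - [0, 0, 0]
    - [0, 0, 0]
    - [0, 0, 0]
  hand: [28, 28, 28, 28, 28, 28, 28, 28, 28, 28, 28, 28]
  force: 60

```text
t: 7.95
tcp_pos: [0.4256, -0.2041, 0.2858]
tool_rot: [0.087, 0.996, -0.0, -0.001]
force: [-0.4, 0.1, -1.6]
finger_gap: 0.404
```

```bash
python3 -c "
from h import *
todo((.4705,.240,.30),105.7)
cams.snapshot('top');im=cams.snapshot('scene')
cv2.imwrite('pics/s2.png',cv2.cvtColor(cv2.resize(im[60:310,100:480],None,fx=2,fy=2,interpolation=cv2.INTER_CUBIC),cv2.COLOR_RGB2BGR))
for n in('top','scene'): print([(d['at'],d['score']) for d in cams.spot_point('casting_hole',n)])
"
```

```text
t 7.95 tcp [ 0.4256 -0.2041  0.2858] gap 0.404 F [-0.4  0.1 -1.6] 
 delta [ 33.2 445.1 -14.3] rot [-1.000e-02 -7.000e-02 -2.574e+01] rows 11.8
[([435.7, 199.2], 0.71)]
[]
```

View pics/s2.png

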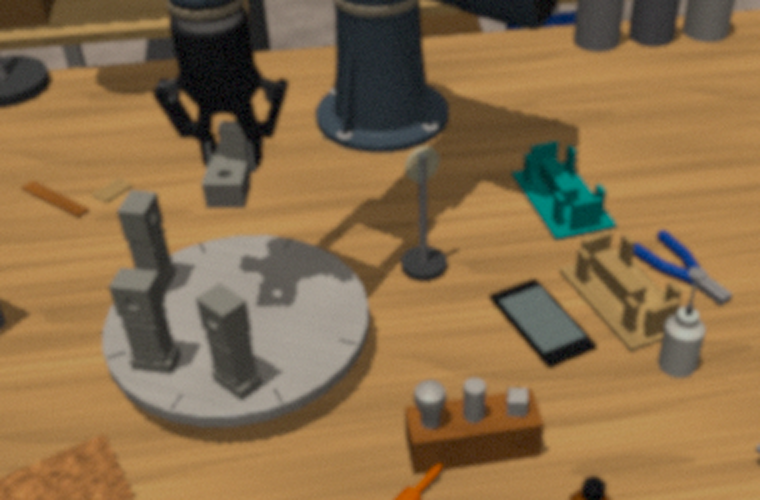

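```bash
python3 -c "
from h import *
s=manip.sense();R=Rn.from_quat(s['tool_rot'])
for z in (.0225,.0375):
  h=ray('top',[(435.7,199.2)],s['tcp_pos'][2]-.0775+z);print(R.inv().apply(h-s['tcp_pos'])*1000)
p=np.array([.4763,.2401]);a=.273;w=p+.04*np.array([np.cos(a),np.sin(a)]);print(w, w-.0433*np.array([np.cos(a),np.sin(a)]),np.degrees(a)+90)
mt=mask('casting','top',(430,215))
q,sc=fit([('top',mt)],CAST,(.43,-.204,-.175),s['tcp_pos'][2]-.0775);print(q,sc,R.inv().apply(np.r_[q[:2],s['tcp_pos'][2]]-s['tcp_pos'])*1000)
"
```

```text
[[-42.34555512   1.99283725  54.84528263]]
[[-39.71673059   6.13597444  39.85929998]]
[0.51481865 0.25088486] [0.47312221 0.23921025] 105.64174780707148
[ 0.44108391 -0.1854718  -0.57119381] 0.24494244548669952 [-12.28655694  20.89866086  -0.0235853 ]
```

Request:
drive_tool:
  linear:
    - [0, 10, -10]
    - [0, 20, -5]
    - [0, 30, 0]
    - [0, 36, 0]
    - [0, 36, 0]
    - [0, 36, 0]
    - [0, 36, 0]
    - [0, 36, 0]
    - [0, 36, 0]
    - [0, 30, 0]
    - [0, 20, 0]
    - [0, 10, 0]
    - [0, 0, 0]
    - [0, 0, 0]
  rot:
    - [0, 0, 0]
    - [0, 0, 0]
    - [0, 0, -3]
    - [0, 0, -3]
    - [0, 0, -3]
    - [0, 0, -3]
    - [0, 0, -3]
    - [0, 0, -3]
    - [0, 0, -3]
    - [0, 0, -3]
    - [0, 0, -1]
    - [0, 0, 0]
    - [0, 0, 0]
    - [0, 0, 0]
  hand: [28, 28, 28, 28, 28, 28, 28, 28, 28, 28, 28, 28, 28, 28]

```text
t: 9.37
tcp_pos: [0.4183, 0.1487, 0.3029]
tool_rot: [-0.139, 0.99, 0.004, -0.003]
force: [0.3, 0.2, -2.2]
finger_gap: 0.412
```

```bash
python3 -c "
from h import *
todo((.4731,.2392,.25),105.64)"
```

```text
t 9.37 tcp [0.4183 0.1487 0.3029] gap 0.412 F [ 0.3  0.2 -2.2] 
 delta [-78.   71.4  53.1] rot [ 0.46 -0.29  0.39] rows 3.1
```

Request:
drive_tool:
  linear:
    - [-12, 11, 0]
    - [-22, 20, 5]
    - [-20, 18, 10]
    - [-13, 12, 15]
    - [-6, 5, 15]
    - [-1, 1, 5]
    - [0, 0, 0]
    - [0, 0, 0]
  rot:
    - [0, 0, 0]
    - [0, 0, 0]
    - [0.4, 0, 0]
    - [0, -0.3, 0]
    - [0, 0, 0.4]
    - [0, 0, 0]
    - [0, 0, 0]
    - [0, 0, 0]
  hand: [28, 28, 28, 28, 28, 28, 28, 28]

```text
t: 10.03
tcp_pos: [0.4755, 0.2314, 0.2519]
tool_rot: [-0.131, 0.991, -0.001, 0.0]
force: [0.3, 0.5, -1.7]
finger_gap: 0.408
```

```bash
python3 -c "
from h import *
todo((.4731,.2392,.15),105.64)"
```

```text
t 10.03 tcp [0.4755 0.2314 0.2519] gap 0.408 F [ 0.3  0.5 -1.7] 
 delta [  0.4   8.4 101.9] rot [-0.1   0.03 -0.57] rows 2.7
```

Request:
drive_tool:
  linear:
    - [0, 6, 8]
    - [0, 2, 16]
    - [0, 0, 20]
    - [0, 0, 20]
    - [0, 0, 18]
    - [0, 0, 10]
    - [0, 0, 4]
    - [0, 0, 0]
    - [0, 0, 0]
  rot:
    - [0, 0, -0.5]
    - [0, 0, 0]
    - [0, 0, 0]
    - [0, 0, 0]
    - [0, 0, 0]
    - [0, 0, 0]
    - [0, 0, 0]
    - [0, 0, 0]
    - [0, 0, 0]
  hand: [28, 28, 28, 28, 28, 28, 28, 28, 28]

```text
t: 10.78
tcp_pos: [0.4747, 0.2357, 0.1572]
tool_rot: [-0.133, 0.991, -0.0, 0.005]
force: [-0.5, 0.4, -1.4]
finger_gap: 0.409
```

```bash
python3 -c "
from h import *
todo((.4731,.2392,.1135),105.64)
im=cams.snapshot('scene');im2=cams.snapshot('top')
a=cv2.resize(im[140:260,340:480],None,fx=4,fy=4,interpolation=cv2.INTER_CUBIC)
cv2.imwrite('pics/s3.png',cv2.cvtColor(a,cv2.COLOR_RGB2BGR))"
```

```text
t 10.78 tcp [0.4747 0.2357 0.1572] gap 0.409 F [-0.5  0.4 -1.4] 
 delta [ 1.1  3.9 43.7] rot [-0.12  0.55 -0.37] rows 1.2
```

View pics/s3.png

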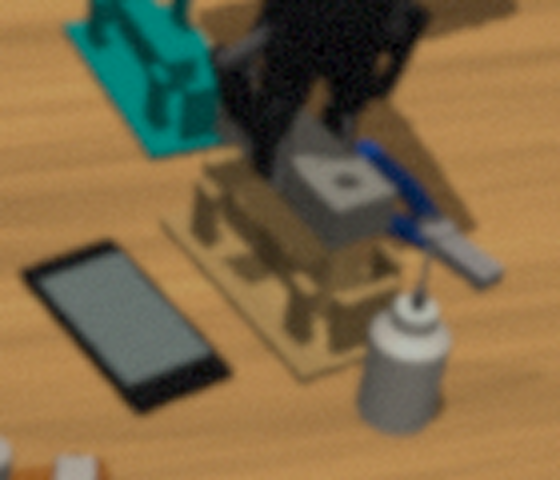

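Request:
drive_tool:
  linear:
    - [1, 3, 3]
    - [0, 1, 6]
    - [0, 0, 6]
    - [0, 0, 4]
    - [0, 0, 1]
    - [0, 0, 0]
    - [0, 0, 0]
  rot:
    - [0, 0.5, -0.3]
    - [0, 0, 0]
    - [0, 0, 0]
    - [0, 0, 0]
    - [0, 0, 0]
    - [0, 0, 0]
    - [0, 0, 0]
  hand: [28, 28, 28, 28, 28, 28, 28]

```text
t: 11.47
tcp_pos: [0.4744, 0.2405, 0.1381]
tool_rot: [-0.136, 0.991, -0.001, 0.004]
force: [-0.3, 0.5, -2.3]
finger_gap: 0.41
```

```bash
python3 -c "
from h import *
todo((.4731,.2392,.1135),105.64)
d=cams.snapshot('scene')
for n in ('casting_hole','cradle_well'):
  for d in cams.spot_point(n,'scene'): print(n,d['at'],d['score'])
print(proj('scene',[(.5148,.2509,.05)]))
"
```

```text
t 11.47 tcp [0.4744 0.2405 0.1381] gap 0.41 F [-0.3  0.5 -2.3] 
 delta [ 1.7 -0.9 24.6] rot [-0.12  0.4  -0.01] rows 0.6
casting_hole [423.1, 194.4] 0.57
casting_hole [311.9, 194.9] 0.19
casting_hole [221.4, 232.0] 0.16
cradle_well [422.6, 205.8] 0.79
cradle_well [387.6, 153.8] 0.58
[[423.40271832 203.7487226 ]]
```

Request:
drive_tool:
  linear:
    - [1, -1, 4]
    - [0, 0, 5]
    - [0, 0, 5]
    - [0, 0, 4]
    - [0, 0, 2]
    - [0, 0, 1]
    - [0, 0, 0]
    - [0, 0, 0]
  rot:
    - [0, 0.3, 0]
    - [0, 0, 0]
    - [0, 0, 0]
    - [0, 0, 0]
    - [0, 0, 0]
    - [0, 0, 0]
    - [0, 0, 0]
    - [0, 0, 0]
  hand: [28, 28, 28, 28, 28, 28, 28, 28]

```text
t: 12.28
tcp_pos: [0.474, 0.239, 0.115]
tool_rot: [-0.136, 0.991, -0.001, 0.001]
force: [0.7, -0.9, -0.9]
finger_gap: 0.409
```

```bash
python3 -c "
from h import *
todo((.4731,.2392,.1125),105.64)"
```

```text
t 12.28 tcp [0.474 0.239 0.115] gap 0.409 F [ 0.7 -0.9 -0.9] 
 delta [0.8 0.5 2.5] rot [-0.13  0.11 -0.03] rows 0.1
```

Request:
drive_tool:
  linear:
    - [0, 0, 1.2]
    - [0, 0, 0.8]
    - [0, 0, 0.6]
    - [0, 0, 0]
  rot:
    - [0, 0, 0]
    - [0, 0, 0]
    - [0, 0, 0]
    - [0, 0, 0]
  hand: [28, 28, 28, 28]

```text
t: 12.62
tcp_pos: [0.4743, 0.2391, 0.1127]
tool_rot: [-0.136, 0.991, -0.001, 0.002]
force: [-0.8, 0.2, -1.4]
finger_gap: 0.412
```

Request:
drive_tool:
  linear:
    - [0, 0, 0.8]
    - [0, 0, 0.6]
    - [0, 0, 0]
  rot:
    - [0, 0, 0]
    - [0, 0, 0]
    - [0, 0, 0]
  hand: [28, 28, 28]

```text
t: 12.87
tcp_pos: [0.4743, 0.2391, 0.1128]
tool_rot: [-0.136, 0.991, -0.001, 0.002]
force: [-0.1, -0.8, -1.9]
finger_gap: 0.41
```

Request:
drive_tool:
  linear:
    - [0, 0, 1.5]
    - [0, 0, 1]
    - [0, 0, 0]
  rot:
    - [0, 0, 0]
    - [0, 0, 0]
    - [0, 0, 0]
  hand: [28, 28, 28]

```text
t: 13.12
tcp_pos: [0.4745, 0.2392, 0.1129]
tool_rot: [-0.136, 0.991, -0.001, 0.003]
force: [0.1, 0.8, -1.0]
finger_gap: 0.408
```

Request:
drive_tool:
  linear:
    - [0, 0, 2.5]
  rot:
    - [0, 0, 0]
  hand: [28]

```text
t: 13.2
tcp_pos: [0.4747, 0.2393, 0.1124]
tool_rot: [-0.136, 0.991, -0.001, 0.003]
force: [-7.6, -3.7, 40.4]
finger_gap: 0.411
```

```bash
python3 -c "
from h import *
todo((.4731,.2392,.1125),105.64)
im=cams.snapshot('scene');print(manip.sense()['force'])
a=cv2.resize(im[150:250,360:470],None,fx=6,fy=6,interpolation=cv2.INTER_CUBIC)
cv2.imwrite('pics/s4.png',cv2.cvtColor(a,cv2.COLOR_RGB2BGR))"
```

```text
t 13.2 tcp [0.4747 0.2393 0.1124] gap 0.411 F [-7.6 -3.7 40.4] 
 delta [ 1.6  0.3 -0.1] rot [-0.15  0.38  0.02] rows 0.0
[-3.13639058 -1.12969725 19.15286198]
```

View pics/s4.png

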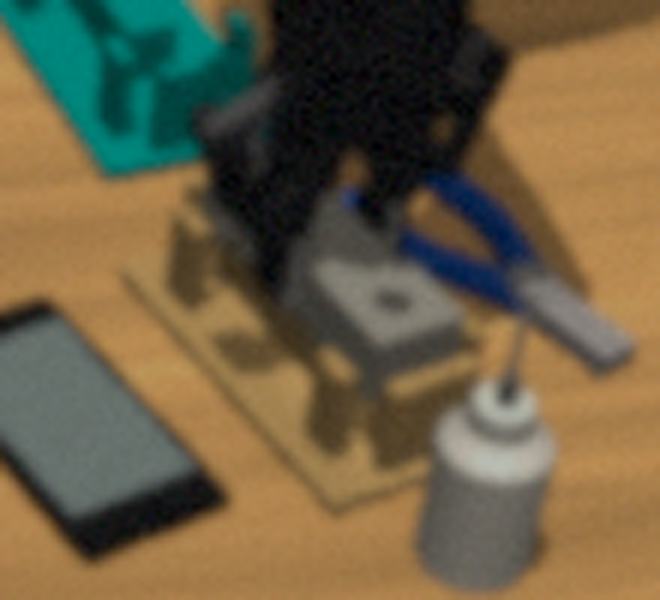

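Request:
drive_tool:
  linear:
    - [0, 0, 0]
    - [0, 0, 0]
    - [0, 0, 0]
    - [0, 0, 0]
    - [0, 0, 0]
    - [0, 0, 0]
    - [0, 0, 0]
    - [0, 0, -4]
    - [0, 0, -8]
    - [0, 0, -15]
    - [0, 0, -25]
    - [0, 0, -30]
    - [0, 0, -30]
    - [0, 0, -30]
    - [0, 0, -15]
    - [0, 0, 0]
  rot:
    - [0, 0, 0]
    - [0, 0, 0]
    - [0, 0, 0]
    - [0, 0, 0]
    - [0, 0, 0]
    - [0, 0, 0]
    - [0, 0, 0]
    - [0, 0, 0]
    - [0, 0, 0]
    - [0, 0, 0]
    - [0, 0, 0]
    - [0, 0, 0]
    - [0, 0, 0]
    - [0, 0, 0]
    - [0, 0, 0]
    - [0, 0, 0]
  hand: [28, 34, 38, 44, 50, 54, 54, 54, 54, 54, 54, 54, 54, 54, 54, 54]

```text
t: 14.58
tcp_pos: [0.4731, 0.2392, 0.2781]
tool_rot: [-0.136, 0.991, -0.001, 0.002]
force: [0.6, 0.1, 0.2]
finger_gap: 0.628
```

```bash
python3 -c "
from h import *
todo((.670,.0125,.28),90)"
```

```text
t 14.58 tcp [0.4731 0.2392 0.2781] gap 0.628 F [0.6 0.1 0.2] 
 delta [-128.5 -271.4   -0.6] rot [-0.1   0.28 15.64] rows 7.9
```

Request:
drive_tool:
  linear:
    - [-8, -17, 0]
    - [-16, -34, 0]
    - [-17, -36, 0]
    - [-17, -36, 0]
    - [-17, -36, 0]
    - [-17, -36, 0]
    - [-16, -34, 0]
    - [-11, -24, 0]
    - [-5, -10, 0]
    - [0, 0, 0]
    - [0, 0, 0]
    - [0, 0, 0]
    - [0, 0, 0]
    - [0, 0, 0]
    - [0, 0, 0]
    - [0, 0, 0]
    - [0, 0, 0]
    - [0, 0, 0]
    - [0, 0, 0]
    - [0, 0, 0]
  rot:
    - [0, 0, 0]
    - [0, 0, 0]
    - [0, 0, 0]
    - [0, 0, 0]
    - [0, 0, 0]
    - [0, 0, 0]
    - [0, 0, 0]
    - [0, 0, 0]
    - [0, 0, 4]
    - [0, 0, 7]
    - [0, 0, 7]
    - [0, 0, 7]
    - [0, 0, 7]
    - [0, 0, 7]
    - [0, 0, 7]
    - [0, 0, 7]
    - [0, 0, 7]
    - [0, 0, 7]
    - [0, 0, 7]
    - [0, 0, 7]
  hand: [54, 54, 54, 54, 54, 54, 54, 54, 54, 54, 54, 54, 54, 54, 54, 54, 54, 54, 50, 50]

```text
t: 16.25
tcp_pos: [0.661, 0.0066, 0.2583]
tool_rot: [0.551, 0.835, -0.005, -0.011]
force: [-1.0, -0.1, 0.6]
finger_gap: 0.587
```

```bash
python3 -c "
from h import *
todo((.6704,.0125,.20),0)"
```

```text
t 16.25 tcp [0.661  0.0066 0.2583] gap 0.587 F [-1.  -0.1  0.6] 
 delta [ 1.  12.2 58.1] rot [-1.33 -0.48 23.18] rows 1.6
```

Request:
drive_tool:
  linear:
    - [0, 0, 0]
    - [0, 0, 0]
    - [0, 0, 0]
    - [0, 0, 10]
    - [0, 0, 15]
    - [0, 0, 15]
    - [0, 0, 5]
    - [0, 0, 0]
    - [0, 0, 0]
  rot:
    - [-0.5, 0, 7]
    - [-0.5, -0.3, 7]
    - [-0.3, 0, 6]
    - [0, 0, 2]
    - [0, 0, 0]
    - [0, 0, 0]
    - [0, 0, 0]
    - [0, 0, 0]
    - [0, 0, 0]
  hand: [46, 46, 46, 46, 46, 46, 46, 46, 46]

```text
t: 17.0
tcp_pos: [0.655, 0.0075, 0.2023]
tool_rot: [0.706, 0.708, -0.004, -0.008]
force: [-0.9, 0.6, 0.1]
finger_gap: 0.541
```

```bash
python3 -c "
from h import *
todo((.6704,.0125,.16),0)
im=cams.snapshot('top');cams.snapshot('scene')
for n,l in (('top','casting_hole'),('scene','casting_hole'),('top','cradle_well'),('scene','cradle_well')):
  for d in cams.spot_point(l,n): print(n,l,d['at'],round(d['score'],2),ray(n,d['at'],.05).round(4))
for n,pt in(('top',(215,210)),('scene',(405,200))):
  m=mask('casting',n,pt)
  if m is not None: print(n,fit([(n,m)],CAST,(.4763,.2401,.273),.035))
a=cv2.resize(im[155:255,150:260],None,fx=6,fy=6,interpolation=cv2.INTER_CUBIC)
cv2.imwrite('pics/t5.png',cv2.cvtColor(a,cv2.COLOR_RGB2BGR))"
```

```text
t 17.0 tcp [0.655  0.0075 0.2023] gap 0.541 F [-0.9  0.6  0.1] 
 delta [ 4.7 16.1 42.1] rot [-0.94 -0.37  0.16] rows 1.2
scene casting_hole [436.7, 241.7] 0.61 [[0.6374 0.2387 0.05  ]]
scene casting_hole [422.0, 203.0] 0.57 [[0.5117 0.2485 0.05  ]]
scene casting_hole [312.0, 194.1] 0.21 [[ 4.357e-01 -4.000e-04  5.000e-02]]
scene cradle_well [388.4, 156.0] 0.95 [[0.3174 0.2223 0.05  ]]
scene cradle_well [334.4, 284.1] 0.72 [[0.7137 0.     0.05  ]]
scene cradle_well [422.9, 204.8] 0.69 [[0.5181 0.2485 0.05  ]]
scene (array([0.47755626, 0.24331641, 0.25349097]), np.float64(0.9041013694762106))
```

View pics/t5.png

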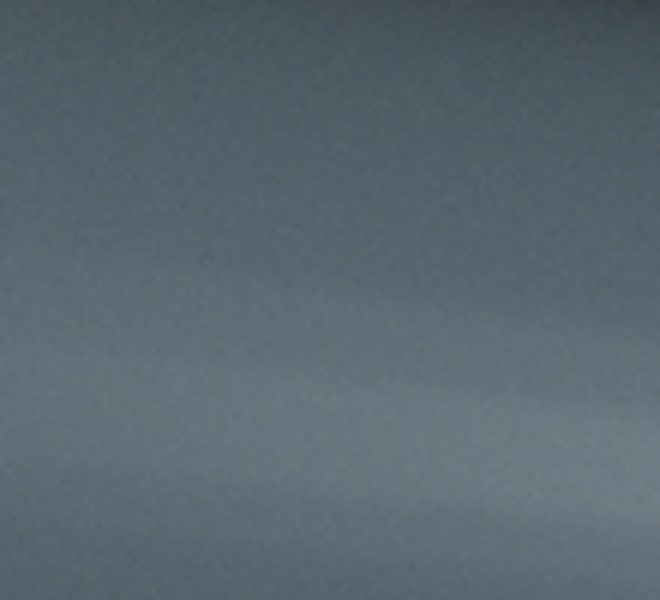

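Request:
drive_tool:
  linear:
    - [2, 8, 0]
    - [2, 6, 2]
    - [0, 2, 10]
    - [0, 0, 10]
    - [0, 0, 4]
    - [0, 0, 0]
    - [0, 0, 0]
  rot:
    - [-0.8, -0.3, 0]
    - [0, 0, 0]
    - [0, 0, 0]
    - [0, 0, 0]
    - [0, 0, 0]
    - [0, 0, 0]
    - [0, 0, 0]
  hand: [46, 46, 46, 46, 46, 46, 46]

```text
t: 17.98
tcp_pos: [0.6742, 0.0122, 0.175]
tool_rot: [0.706, 0.708, 0.001, 0.001]
force: [-0.5, 0.4, -0.1]
finger_gap: 0.539
```

```bash
python3 -c "
from h import *
todo((.6704,.0125,.131),0)
im=cams.snapshot('scene')
m=mask('probe','scene',(337,260));print(fit([('scene',m)],[cyl(11,0,45)],(.67,.0125,0),.05,False))
a=cv2.resize(im[175:305,270:400],None,fx=4.5,fy=4.5,interpolation=cv2.INTER_CUBIC)
cv2.imwrite('pics/s6.png',cv2.cvtColor(a,cv2.COLOR_RGB2BGR))
# hole in casting: darkest blob near expected
u=proj('scene',[(.5152,.2508,.065)])[0];print('hole exp',u)
g=cv2.cvtColor(im,cv2.COLOR_RGB2GRAY).astype(float);x0,y0=int(u[0])-7,int(u[1])-6
print(g[y0:y0+13,x0:x0+15].astype(int),x0,y0)"
```

```text
t 17.98 tcp [0.6742 0.0122 0.175 ] gap 0.539 F [-0.5  0.4 -0.1] 
 delta [ 0.3 -4.  44. ] rot [ 0.19 -0.    0.18] rows 1.2
(array([0.67186872, 0.01279478, 0.        ]), np.float64(0.5067105348882663))
hole exp [424.32175672 199.02496599]
[[123 126 129 129 128 128 130 123 117 111 109  98  85  66  59]
 [130 131 130 128 129 124 129 129 126 128 125 116 101  84  64]
 [129 127 128 129 125 128 128 131 131 129 130 127 119 100  79]
 [132 130 129 131 133 130 133 130 129 130 130 130 128 119  99]
 [131 129 132 132 131 128 127 121 123 125 127 130 127 130 117]
 [130 130 134 131 129 120 113 107 109 111 119 126 128 130 128]
 [124 127 129 132 125 115  98  92  87  91  97 111 125 130 131]
 [116 124 130 129 124 115  96  82  78  78  86 104 119 129 129]
 [ 96 115 127 130 128 120 107  97  90  87  96 110 124 129 132]
 [ 81 102 116 126 130 128 122 112 111 111 116 122 129 133 133]
 [ 69  85 101 115 126 130 127 130 126 128 129 128 130 129 126]
 [ 62  68  84 103 117 128 128 131 131 130 127 130 125 121 116]
 [ 59  61  70  86 108 123 130 127 128 125 122 116 108 104  94]] 417 193
```

View pics/s6.png

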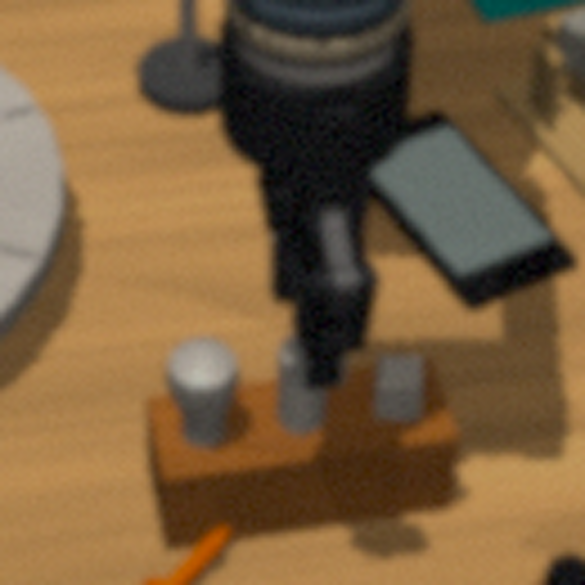

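```bash
python3 -c "
from h import *
print(proj('scene',[(.6742+.027,.0122,.105),(.6742+.033,.0122,.11),(.6704,.0125,.095),(.6704,.0125,.05)]))
print('hole',ray('scene',[(425.3,199.9)],.065))
s=manip.sense();print(s['tcp_pos'],Rn.from_quat(s['tool_rot']).as_matrix().round(3))"
```

```text
[[339.8981917  259.91393112]
 [340.59702653 260.48152738]
 [336.80224083 251.78327799]
 [336.32791824 266.82354187]]
hole [[0.51854145 0.25200989 0.065     ]]
[0.67423564 0.01214589 0.17546422] [[-0.003  1.     0.004]
 [ 1.     0.003 -0.   ]
 [-0.     0.004 -1.   ]]
```

Request:
drive_tool:
  linear:
    - [0, -3, 8]
    - [0, 0, 12]
    - [0, 0, 12]
    - [0, 0, 7]
    - [0, 0, 2]
    - [0, 0, 0]
    - [0, 0, 0]
  rot:
    - [0, 0, 0]
    - [0, 0, 0]
    - [0, 0, 0]
    - [0, 0, 0]
    - [0, 0, 0]
    - [0, 0, 0]
    - [0, 0, 0]
  hand: [46, 46, 46, 46, 46, 46, 46]

```text
t: 18.67
tcp_pos: [0.6705, 0.0119, 0.1297]
tool_rot: [0.706, 0.708, 0.001, 0.001]
force: [0.8, 0.0, -0.4]
finger_gap: 0.538
```

```bash
python3 -c "
from h import *
todo((.6704,.0125,.131),0)"
```

```text
t 18.67 tcp [0.6705 0.0119 0.1297] gap 0.538 F [ 0.8  0.  -0.4] 
 delta [ 0.6 -0.1 -1.3] rot [ 0.16 -0.    0.15] rows 0.0
```

Request:
drive_tool:
  linear:
    - [0, 0, 0]
    - [0, 0, 0]
    - [0, 0, 0]
    - [0, 0, 0]
    - [0, 0, 0]
    - [0, 0, 0]
    - [0, 0, 0]
    - [0, 0, 0]
    - [0, 0, 0]
    - [0, 0, 0]
  rot:
    - [0, 0, 0]
    - [0, 0, 0]
    - [0, 0, 0]
    - [0, 0, 0]
    - [0, 0, 0]
    - [0, 0, 0]
    - [0, 0, 0]
    - [0, 0, 0]
    - [0, 0, 0]
    - [0, 0, 0]
  hand: [40, 36, 32, 28, 24, 20, 16, 14, 14, 14]
  force: 35

```text
t: 19.5
tcp_pos: [0.6717, 0.0118, 0.1317]
tool_rot: [0.706, 0.708, 0.002, 0.003]
force: [-0.6, 1.2, -1.2]
finger_gap: 0.246
```

Request:
drive_tool:
  linear:
    - [0, 0, -5]
    - [0, 0, -12]
    - [0, 0, -15]
    - [0, 0, -20]
    - [0, 0, -20]
    - [0, 0, -20]
    - [0, 0, -20]
    - [0, 0, -12]
    - [0, 0, -4]
    - [0, 0, 0]
    - [0, 0, 0]
  rot:
    - [0, 0, 0]
    - [0, 0, 0]
    - [0, 0, 0]
    - [0, 0, 0]
    - [0, 0, 0]
    - [0, 0, 0]
    - [0, 0, 0]
    - [0, 0, 0]
    - [0, 0, 0]
    - [0, 0, 0]
    - [0, 0, 0]
  hand: [14, 14, 14, 14, 14, 14, 14, 14, 14, 14, 14]
  force: 40

```text
t: 20.42
tcp_pos: [0.6706, 0.0119, 0.2732]
tool_rot: [0.706, 0.708, 0.003, 0.004]
force: [-0.9, 1.1, -1.7]
finger_gap: 0.245
```

```bash
python3 -c "
from h import *
todo((.5165,.251,.245),105.64)
im=cams.snapshot('scene')
a=cv2.resize(im[150:300,270:430],None,fx=4,fy=4,interpolation=cv2.INTER_CUBIC)
cv2.imwrite('pics/s7.png',cv2.cvtColor(a,cv2.COLOR_RGB2BGR))
for d in cams.spot_point('probe','scene'): print(d)
s=manip.sense()['tcp_pos'];print(proj('scene',[s+np.array([0,0,-.0797]),s+np.array([0,0,-.1247])]))"
```

```text
t 20.42 tcp [0.6706 0.0119 0.2732] gap 0.245 F [-0.9  1.1 -1.7] 
 delta [ 239.5 -153.7   26.4] rot [   0.35    0.57 -105.48] rows 7.5
{'at': [308.7, 308.0], 'score': 0.85}
{'at': [178.0, 241.7], 'score': 0.75}
{'at': [337.5, 215.6], 'score': 0.68}
{'at': [220.1, 235.6], 'score': 0.43}
{'at': [314.3, 271.7], 'score': 0.38}
[[337.64260485 215.77753258]
 [337.10819583 233.0239822 ]]
```

View pics/s7.png

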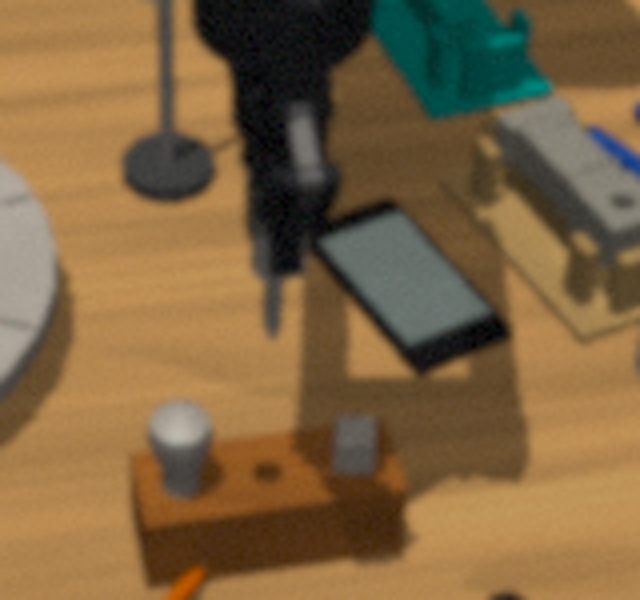

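Request:
drive_tool:
  linear:
    - [-12, 0, -10]
    - [-25, -4, -10]
    - [-34, -6, -10]
    - [-36, -6, -10]
    - [-36, -6, 0]
    - [-34, -6, 0]
    - [-24, -2, 0]
    - [-10, 0, 0]
    - [0, 0, 0]
    - [0, 0, 0]
  rot:
    - [0, 0, 0]
    - [0, 0, -3]
    - [0, 0, -3]
    - [0, 0, -3]
    - [0, 0, -3]
    - [0, 0, -3]
    - [0, 0, -3]
    - [0, 0, -3]
    - [0, 0, 0]
    - [0, 0, 0]
  hand: [14, 14, 14, 14, 14, 14, 14, 14, 14, 14]

```text
t: 21.35
tcp_pos: [0.6652, -0.2155, 0.3071]
tool_rot: [0.558, 0.83, -0.002, -0.004]
force: [-0.1, 0.4, -0.7]
finger_gap: 0.246
```

```bash
python3 -c "
from h import *
todo((.516,.251,.28),105.64)
im=cams.snapshot('top')
u=proj('top',[(.5155,.2508,.065)])[0];print('exp',u)
for d in cams.spot_point('casting_hole','top'): print(d,ray('top',d['at'],.05))
g=cv2.cvtColor(im,cv2.COLOR_RGB2GRAY);x0,y0=int(u[0])-7,int(u[1])-7
print(g[y0:y0+15,x0:x0+15],x0,y0)
m=mask('casting','top',(float(u[0]),float(u[1])+15))
if m is not None: print(fit([('top',m)],CAST,(.4763,.2401,.273),.035))
cv2.imwrite('pics/t8.png',cv2.cvtColor(im,cv2.COLOR_RGB2BGR))"
```

```text
t 21.35 tcp [ 0.6652 -0.2155  0.3071] gap 0.246 F [-0.1  0.4 -0.7] 
 delta [488.2  38.2  28.7] rot [ -0.23  -0.54 -83.45] rows 12.9
exp [205.39317204 192.0327326 ]
[[117 118 118 118 119 122 120 122 119 120 120 121 121 124 123]
 [118 119 119 119 118 118 119 118 118 120 122 121 122 122 121]
 [116 116 119 118 119 119 119 119 120 120 121 121 122 124 124]
 [118 118 117 117 118 121 118 119 120 121 122 121 119 120 122]
 [118 116 117 118 119 117 119 119 119 120 120 120 119 123 121]
 [116 117 117 118 115 118 117 119 119 119 120 120 117 119 121]
 [115 115 117 118 117 116 116 117 119 118 120 119 119 120 121]
 [113 117 117 115 116 115 116 118 120 120 120 118 120 119 119]
 [115 115 115 115 115 117 116 118 118 117 118 118 119 118 118]
 [115 114 114 116 116 113 117 117 118 116 118 117 117 118 119]
 [114 114 116 114 115 115 114 116 116 115 118 117 119 120 119]
 [113 116 113 113 114 116 114 115 112 117 114 116 118 120 118]
 [112 115 113 114 114 116 119 115 116 115 116 117 117 118 118]
 [115 114 113 114 113 114 114 117 117 115 115 116 116 116 117]
 [113 113 115 113 114 116 113 115 114 115 114 116 116 115 116]] 198 185
```

Request:
drive_tool:
  linear:
    - [-6, -12, -5]
    - [-13, -26, -5]
    - [-17, -34, -5]
    - [-17, -34, -5]
    - [-17, -34, 0]
    - [-17, -34, 0]
    - [-13, -26, 0]
    - [-8, -16, 0]
    - [-2, -6, 0]
    - [0, 0, 0]
  rot:
    - [0, 0, 0]
    - [0, 0, 0]
    - [0, 0, 0]
    - [0, 0, 0]
    - [0, 0, 0]
    - [0, 0, 0]
    - [0, 0, 0]
    - [0, 0, 0]
    - [0, 0, 0]
    - [0, 0, 0]
  hand: [14, 14, 14, 14, 14, 14, 14, 14, 14, 14]

```text
t: 22.33
tcp_pos: [0.4949, -0.3972, 0.3338]
tool_rot: [0.549, 0.836, -0.003, -0.005]
force: [-0.2, 0.3, -1.2]
finger_gap: 0.247
```

```bash
python3 -c "
from h import *
todo((.516,.251,.28),105.64)
im=cams.snapshot('top')
u=proj('top',[(.5155,.2508,.065)])[0];print('exp',u)
for d in cams.spot_point('casting_hole','top'): print(d,ray('top',d['at'],.05))
g=cv2.cvtColor(im,cv2.COLOR_RGB2GRAY);x0,y0=int(u[0])-7,int(u[1])-7
print(g[y0:y0+15,x0:x0+15],x0,y0)
m=mask('casting','top',(float(u[0]),float(u[1])+15))
if m is not None: print(fit([('top',m)],CAST,(.4763,.2401,.273),.035))
cv2.imwrite('pics/t9.png',cv2.cvtColor(im,cv2.COLOR_RGB2BGR))"
```

```text
t 22.33 tcp [ 0.4949 -0.3972  0.3338] gap 0.247 F [-0.2  0.3 -1.2] 
 delta [586.5 277.1  53.1] rot [ -0.35  -0.62 -82.27] rows 17.1
exp [205.39317204 192.0327326 ]
{'at': [309.4, 130.1], 'score': 0.72} [[0.65607304 0.01869394 0.05      ]]
{'at': [210.3, 193.9], 'score': 0.62} [[0.51329526 0.24381643 0.05      ]]
[[151 174 174 173 173 172 174 175 173 174 173 174 174 176 163]
 [174 173 172 174 172 172 173 174 174 174 173 177 175 175 169]
 [173 173 173 174 174 172 172 173 175 174 174 175 174 175 173]
 [172 170 173 174 172 164 146 147 146 159 174 174 175 175 174]
 [173 174 174 175 161 122  77  69  73 112 157 175 173 173 176]
 [170 172 173 169 139  57  51  55  53  65 119 169 173 176 174]
 [172 172 173 164 118  56  50  54  66  88 118 161 176 175 176]
 [171 172 173 163 115  60  57  65  95 118 128 162 177 175 174]
 [172 174 173 166 128  69  61  74 106 121 138 169 176 176 175]
 [172 173 173 171 151 114  89  79 111 138 163 175 174 175 174]
 [172 173 172 172 170 156 144 132 145 163 175 177 175 175 174]
 [172 174 172 173 173 174 171 173 174 174 175 175 175 176 173]
 [173 172 174 173 174 173 173 175 173 173 176 175 174 176 174]
 [172 172 174 175 173 173 173 173 174 173 174 174 175 173 161]
 [160 172 174 173 173 173 174 175 173 175 171 157 161 163 156]] 198 185
(array([0.4776392 , 0.24013833, 0.28477648]), np.float64(0.9369447571511887))
```

Request:
drive_tool:
  linear:
    - [0, 0, 0]
    - [0, 0, 0]
    - [0, 0, 0]
    - [0, 0, 0]
    - [0, 0, 0]
    - [0, 0, 0]
    - [0, 0, 0]
    - [0, 0, 0]
    - [0, 0, 0]
    - [0, 0, 0]
    - [0, 0, 0]
    - [0, 0, 0]
    - [0, 0, 0]
    - [0, 0, 0]
  rot:
    - [0, 0, -4]
    - [0, 0, -7]
    - [0, 0, -7]
    - [0, 0, -7]
    - [0, 0, -7]
    - [0, 0, -7]
    - [0, 0, -7]
    - [0, 0, -7]
    - [0, 0, -7]
    - [0, 0, -7]
    - [0, 0, -7]
    - [0, 0, -6]
    - [0, 0, -2]
    - [0, 0, 0]
  hand: [14, 14, 14, 14, 14, 14, 14, 14, 14, 14, 14, 14, 14, 14]

```text
t: 23.65
tcp_pos: [0.5152, -0.3695, 0.3319]
tool_rot: [-0.164, 0.987, 0.005, -0.004]
force: [0.5, -0.1, 0.2]
finger_gap: 0.247
```

```bash
python3 -c "
from h import *
todo((.516,.251,.28),105.64)"
```

```text
t 23.65 tcp [ 0.5152 -0.3695  0.3319] gap 0.247 F [ 0.5 -0.1  0.2] 
 delta [-201.3  586.4   57.3] rot [ 0.63 -0.34  3.19] rows 16.4
```

Request:
drive_tool:
  linear:
    - [-4, 12, 0]
    - [-8, 24, 0]
    - [-12, 35, 0]
    - [-13, 37, 0]
    - [-13, 37, 0]
    - [-13, 37, 0]
    - [-13, 37, 0]
    - [-13, 37, 0]
    - [-13, 37, 0]
    - [-13, 37, 0]
    - [-13, 37, 0]
    - [-13, 37, 0]
    - [-13, 37, 0]
    - [-12, 35, 0]
    - [-11, 30, 3]
    - [-7, 20, 5]
    - [-4, 10, 10]
    - [-1, 4, 8]
    - [0, 0, 0]
    - [0, 0, 0]
  rot:
    - [0, 0, 0]
    - [0, 0, 0]
    - [0, 0, 0]
    - [0, 0, 0]
    - [0, 0, 0]
    - [0, 0, 0]
    - [0, 0, 0]
    - [0, 0, 0]
    - [0, 0, 0]
    - [0, 0, 0]
    - [0, 0, 0]
    - [0, 0, 0]
    - [0, 0, 0]
    - [0, 0, 0]
    - [0, 0, 0]
    - [0, 0, 0]
    - [0.3, 0, 2]
    - [0.3, -0.3, 1]
    - [0, 0, 0]
    - [0, 0, 0]
  hand: [14, 14, 14, 14, 14, 14, 14, 14, 14, 14, 14, 14, 14, 14, 14, 14, 14, 14, 14, 14]

```text
t: 25.32
tcp_pos: [0.509, 0.252, 0.312]
tool_rot: [-0.139, 0.99, 0.005, 0.002]
force: [-0.4, -0.2, -0.4]
finger_gap: 0.249
```

```bash
python3 -c "
from h import *
todo((.516,.251,.225),105.64)"
```

```text
t 25.32 tcp [0.509 0.252 0.312] gap 0.249 F [-0.4 -0.2 -0.4] 
 delta [-6.1 -3.7 87. ] rot [0.51 0.26 0.36] rows 2.3
```

Request:
drive_tool:
  linear:
    - [-5, -3, 10]
    - [-1, -1, 18]
    - [0, 0, 22]
    - [0, 0, 22]
    - [0, 0, 16]
    - [0, 0, 6]
    - [0, 0, 0]
    - [0, 0, 0]
  rot:
    - [0.5, 0.2, 0.3]
    - [0, 0, 0]
    - [0, 0, 0]
    - [0, 0, 0]
    - [0, 0, 0]
    - [0, 0, 0]
    - [0, 0, 0]
    - [0, 0, 0]
  hand: [14, 14, 14, 14, 14, 14, 14, 14]

```text
t: 25.98
tcp_pos: [0.52, 0.247, 0.2162]
tool_rot: [-0.133, 0.991, -0.001, 0.004]
force: [-0.0, 0.3, 0.4]
finger_gap: 0.248
```

```bash
python3 -c "
from h import *
todo((.516,.251,.202),105.64)"
```

```text
t 25.98 tcp [0.52   0.247  0.2162] gap 0.248 F [-0.   0.3  0.4] 
 delta [ 2.9  5.  14.2] rot [-0.17  0.47 -0.31] rows 0.4
```

Request:
drive_tool:
  linear:
    - [3, 4, 4]
    - [0, 1, 5]
    - [0, 0, 3]
    - [0, 0, 0]
    - [0, 0, 0]
  rot:
    - [0, 0.5, -0.3]
    - [0, 0, 0]
    - [0, 0, 0]
    - [0, 0, 0]
    - [0, 0, 0]
  hand: [14, 14, 14, 14, 14]

```text
t: 26.4
tcp_pos: [0.5177, 0.2514, 0.2067]
tool_rot: [-0.136, 0.991, -0.001, 0.003]
force: [0.1, 0.3, -0.9]
finger_gap: 0.244
```

```bash
python3 -c "
from h import *
todo((.516,.251,.196),105.64)
im=cams.snapshot('scene')
s=manip.sense()['tcp_pos'];print('tip',proj('scene',[s+np.array([0,0,-.1247])]),'hole',proj('scene',[(.516,.251,.065)]))
a=cv2.resize(im[140:230,370:480],None,fx=7,fy=6.6,interpolation=cv2.INTER_CUBIC)
cv2.imwrite('pics/s10.png',cv2.cvtColor(a,cv2.COLOR_RGB2BGR))"
```

```text
t 26.4 tcp [0.5177 0.2514 0.2067] gap 0.244 F [ 0.1  0.3 -0.9] 
 delta [ 1.8  0.1 10.7] rot [-0.18  0.34 -0.05] rows 0.3
tip [[425.97930117 194.10230154]] hole [[424.51844174 199.23848996]]
```

View pics/s10.png

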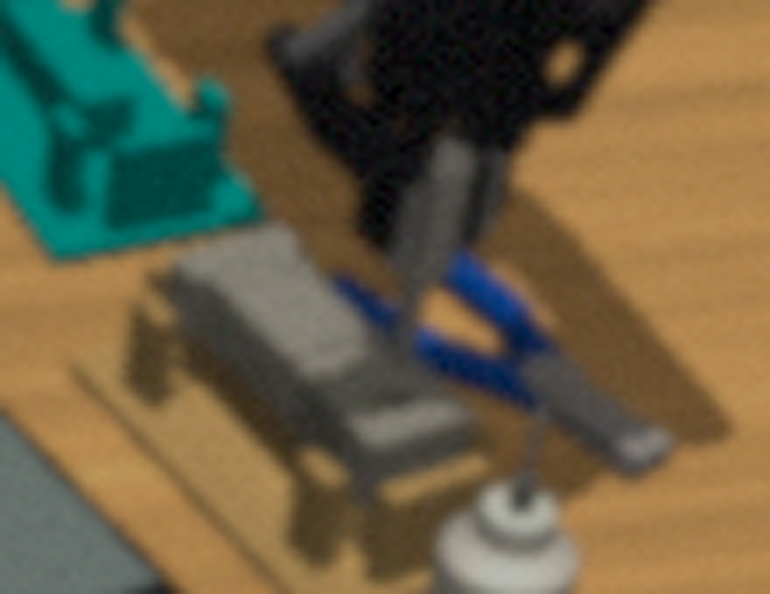

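```bash
cat >> h.py <<'E'
def tip(tx,ty):
    s=manip.sense();R=Rn.from_quat(s['tool_rot']);t=s['tcp_pos']+R.apply([0,0,.1247])
    print('t',round(s['t'],2),'tip',t.round(4),'need tool mm',(R.inv().apply([tx-t[0],ty-t[1],0])*1000).round(1),'F',s['force'].round(1),'gap',round(s['finger_gap'],3));todo((tx,ty,.1447),105.64)
E
python3 -c "
from h import *
tip(.5165,.251)"
```

```text
t 26.45 tip [0.5185 0.2512 0.082 ] need tool mm [ 2.   0.3 -0. ] F [-0.1 -0.8  0.2] gap 0.243
t 26.45 tcp [0.5177 0.2514 0.2067] gap 0.243 F [-0.1 -0.8  0.2] 
 delta [ 1.6  0.1 62. ] rot [-0.18  0.34 -0.05] rows 1.6
```

Request:
drive_tool:
  linear:
    - [1.5, 0, 3]
    - [0, 0, 4]
    - [0, 0, 3]
    - [0, 0, 0]
    - [0, 0, 0]
  rot:
    - [-0.2, 0.4, 0]
    - [0, 0, 0]
    - [0, 0, 0]
    - [0, 0, 0]
    - [0, 0, 0]
  hand: [14, 14, 14, 14, 14]

```text
t: 26.87
tcp_pos: [0.5164, 0.2512, 0.1964]
tool_rot: [-0.136, 0.991, 0.0, -0.0]
force: [-0.6, 0.2, -0.9]
finger_gap: 0.247
```

```bash
python3 -c "
from h import *
tip(.5165,.251)"
```

```text
t 26.87 tip [0.5164 0.2512 0.0717] need tool mm [-0.1 -0.2 -0. ] F [-0.6  0.2 -0.9] gap 0.247
t 26.87 tcp [0.5164 0.2512 0.1964] gap 0.247 F [-0.6  0.2 -0.9] 
 delta [-0.1 -0.2 51.7] rot [ 0.03 -0.01 -0.03] rows 1.4
```

Aligned to 0.2 mm. Enter the hole in small steps.

Request:
drive_tool:
  linear:
    - [0, 0, 3]
    - [0, 0, 3]
    - [0, 0, 3]
    - [0, 0, 3]
    - [0, 0, 3]
  rot:
    - [0, 0, 0]
    - [0, 0, 0]
    - [0, 0, 0]
    - [0, 0, 0]
    - [0, 0, 0]
  hand: [14, 14, 14, 14, 14]

```text
t: 27.28
tcp_pos: [0.5168, 0.2512, 0.1805]
tool_rot: [-0.136, 0.991, 0.0, 0.0]
force: [-0.2, -0.0, 0.2]
finger_gap: 0.246
```

```bash
python3 -c "
from h import *
tip(.5165,.251);print(manip.sense()['ft_torque'])"
```

```text
t 27.28 tip [0.5169 0.2513 0.0558] need tool mm [ 0.5 -0.2 -0. ] F [-0.2 -0.   0.2] gap 0.246
t 27.28 tcp [0.5168 0.2512 0.1805] gap 0.246 F [-0.2 -0.   0.2] 
 delta [ 0.4 -0.1 35.8] rot [ 0.03  0.06 -0.03] rows 0.9
[-0.03650837  0.02594947 -0.04064573]
```

Request:
drive_tool:
  linear:
    - [0.3, 0, 4]
    - [0, 0, 5]
    - [0, 0, 5]
    - [0, 0, 5]
    - [0, 0, 4]
    - [0, 0, 3]
    - [0, 0, 1]
    - [0, 0, 0]
  rot:
    - [0, 0, 0]
    - [0, 0, 0]
    - [0, 0, 0]
    - [0, 0, 0]
    - [0, 0, 0]
    - [0, 0, 0]
    - [0, 0, 0]
    - [0, 0, 0]
  hand: [14, 14, 14, 14, 14, 14, 14, 14]

```text
t: 27.95
tcp_pos: [0.5159, 0.251, 0.1489]
tool_rot: [-0.136, 0.991, 0.0, -0.001]
force: [0.0, -0.0, 0.4]
finger_gap: 0.245
```

```bash
python3 -c "
from h import *
tip(.5165,.251);print(manip.sense()['ft_torque'])"
```

```text
t 27.95 tip [0.5157 0.251  0.0242] need tool mm [-0.8 -0.2 -0. ] F [ 0.  -0.   0.4] gap 0.245
t 27.95 tcp [0.5159 0.251  0.1489] gap 0.245 F [ 0.  -0.   0.4] 
 delta [-0.6 -0.1  4.2] rot [ 0.04 -0.1  -0.04] rows 0.1
[-0.04218931  0.03348262 -0.02032505]
```

Request:
drive_tool:
  linear:
    - [-0.4, 0, 1.5]
    - [0, 0, 1.5]
  rot:
    - [0, 0, 0]
    - [0, 0, 0]
  hand: [14, 14]

```text
t: 28.12
tcp_pos: [0.5166, 0.2511, 0.1461]
tool_rot: [-0.136, 0.991, 0.0, -0.0]
force: [-1.2, -0.3, 13.7]
finger_gap: 0.247
```

Request:
drive_tool:
  linear:
    - [0, 0, 1.5]
  rot:
    - [0, 0, 0]
  hand: [14]

```text
t: 28.2
tcp_pos: [0.5167, 0.2512, 0.146]
tool_rot: [-0.136, 0.991, 0.0, -0.0]
force: [-3.8, -0.7, 20.5]
finger_gap: 0.243
```

Request:
drive_tool:
  linear:
    - [0, 0, 0]
    - [0, 0, 0]
    - [0, 0, 0]
    - [0, 0, 0]
    - [0, 0, 0]
    - [0, 0, 0]
    - [0, 0, 0]
    - [0, 0, -4]
    - [0, 0, -8]
    - [0, 0, -15]
    - [0, 0, -25]
    - [0, 0, -30]
    - [0, 0, -35]
    - [0, 0, -35]
    - [0, 0, -20]
    - [0, 0, 0]
  rot:
    - [0, 0, 0]
    - [0, 0, 0]
    - [0, 0, 0]
    - [0, 0, 0]
    - [0, 0, 0]
    - [0, 0, 0]
    - [0, 0, 0]
    - [0, 0, 0]
    - [0, 0, 0]
    - [0, 0, 0]
    - [0, 0, 0]
    - [0, 0, 0]
    - [0, 0, 0]
    - [0, 0, 0]
    - [0, 0, 0]
    - [0, 0, 0]
  hand: [20, 23, 26, 30, 35, 40, 44, 44, 44, 44, 44, 44, 44, 44, 44, 44]

```text
t: 29.53
tcp_pos: [0.5162, 0.2509, 0.3289]
tool_rot: [-0.136, 0.991, 0.0, -0.001]
force: [-0.4, 0.6, 0.7]
finger_gap: 0.512
```

```bash
python3 -c "
from h import *
todo((.40,.45,.32),105.64)
cams.snapshot('scene')
m=mask('probe','scene',(425,185))
print(None if m is None else fit([('scene',m)],[cyl(11,0,45)],(.516,.251,0),.065,False), None if m is None else (np.argwhere(m>0).min(0),np.argwhere(m>0).max(0)))
u=proj('scene',cyl(11,0,45)+[.516,.251,.065]);print(u.min(0),u.max(0))
for l in('pliers','phone','glue','standing0','stand','awl','punch'): print(l,[(np.round(d['at'],1).tolist(),round(d['score'],2)) for d in cams.spot_point(l,'scene')])
"
```

```text
t 29.53 tcp [0.5162 0.2509 0.3289] gap 0.512 F [-0.4  0.6  0.7] 
 delta [ 58.3 223.    9.2] rot [ 0.03 -0.14 -0.04] rows 6.1
(array([0.51692775, 0.25373213, 0.        ]), np.float64(0.9271736671442578)) (array([182, 422]), array([202, 433]))
[419.70585177 181.12530756] [432.25093989 202.3627644 ]
pliers [([446.0, 202.8], 0.8)]
phone [([370.3, 222.4], 0.71)]
glue [([216.8, 235.0], 0.74)]
standing0 [([218.9, 250.8], 0.76), ([179.9, 200.9], 0.61), ([180.7, 242.2], 0.58), ([427.6, 198.8], 0.39)]
stand [([315.0, 196.1], 0.64)]
awl [([312.1, 269.5], 0.73), ([420.7, 202.0], 0.64)]
punch [([359.9, 263.0], 0.65), ([220.1, 233.0], 0.41)]
```

Request:
drive_tool:
  linear:
    - [4, 15, 0]
    - [8, 30, 0]
    - [9, 35, 0]
    - [9, 35, 0]
    - [9, 35, 0]
    - [9, 35, 0]
    - [8, 25, 0]
    - [3, 12, 0]
    - [0, 0, 0]
    - [0, 0, 0]
  rot:
    - [0, 0, 0]
    - [0, 0, 0]
    - [0, 0, 0]
    - [0, 0, 0]
    - [0, 0, 0]
    - [0, 0, 0]
    - [0, 0, 0]
    - [0, 0, 0]
    - [0, 0, 0]
    - [0, 0, 0]
  hand: [44, 44, 44, 44, 44, 44, 44, 44, 44, 44]

```text
t: 30.82
tcp_pos: [0.3947, 0.4542, 0.3137]
tool_rot: [-0.133, 0.991, -0.004, -0.014]
force: [0.1, 0.6, -0.0]
finger_gap: 0.515
```

```bash
python3 -c "
from h import *
im={n:cams.snapshot(n) for n in('top','scene')}
for n in im:
  old=cv2.imread(f'pics/{n}0.png');d=cv2.absdiff(old,cv2.cvtColor(im[n],cv2.COLOR_RGB2BGR)).max(2)>45
  k,_,st,ce=cv2.connectedComponentsWithStats(cv2.morphologyEx(d.astype(np.uint8),cv2.MORPH_OPEN,np.ones((2,2))))
  print(n,[(s[:5].tolist()) for s in st[1:] if s[4]>12])
  for l in('probe','glue','pliers','phone','casting','standing0'): print(l,[(np.round(d['at'],1).tolist(),round(d['score'],2)) for d in cams.spot_point(l,n)])
m=mask('casting','scene',(405,200));print(fit([('scene',m)],CAST,(.4763,.2401,.273),.035) if m is not None else None)
"
```

```text
top [[325, 87, 33, 27, 386], [306, 114, 12, 18, 128], [196, 182, 25, 21, 227], [399, 198, 22, 57, 337], [415, 200, 10, 9, 47], [217, 214, 4, 7, 16], [0, 227, 78, 49, 2259], [225, 227, 6, 9, 33], [207, 233, 5, 6, 23], [213, 237, 4, 4, 15], [48, 249, 127, 151, 7779], [0, 368, 71, 32, 1373], [297, 394, 4, 5, 13]]
probe [([341.3, 104.2], 0.74), ([205.8, 187.8], 0.5)]
glue [([207.2, 163.7], 0.89)]
pliers [([175.0, 220.2], 0.64), ([206.9, 161.9], 0.51)]
phone [([293.9, 123.3], 0.73), ([264.3, 205.2], 0.7), ([204.1, 191.0], 0.7), ([206.6, 193.1], 0.16)]
casting [([210.6, 208.2], 0.72)]
standing0 [([416.7, 160.1], 0.9), ([457.2, 177.7], 0.78), ([457.3, 231.9], 0.75)]
scene [[302, 0, 6, 3, 14], [310, 0, 61, 45, 1353], [493, 8, 20, 24, 179], [247, 19, 20, 45, 446], [516, 18, 7, 4, 16], [525, 20, 11, 5, 35], [547, 21, 4, 6, 17], [503, 22, 5, 6, 21], [524, 26, 8, 4, 23], [533, 27, 7, 3, 18], [506, 28, 37, 42, 514], [391, 47, 23, 9, 161], [430, 48, 4, 5, 15], [511, 61, 6, 11, 25], [487, 68, 18, 33, 345], [518, 69, 5, 6, 18], [353, 74, 36, 11, 248], [312, 78, 30, 17, 266], [408, 79, 124, 44, 1461], [509, 87, 6, 10, 40], [329, 88, 201, 91, 4067], [398, 178, 10, 8, 50], [399, 180, 35, 28, 370], [225, 182, 16, 40, 270], [420, 194, 16, 29, 219], [220, 204, 6, 5, 25], [333, 251, 13, 21, 183], [343, 278, 12, 11, 97], [290, 293, 32, 34, 342], [343, 292, 16, 21, 207]]
probe [([308.2, 308.3], 0.8), ([422.9, 198.6], 0.54), ([415.2, 197.8], 0.3)]
glue [([434.5, 238.3], 0.65)]
pliers [([444.8, 202.5], 0.63)]
phone [([369.4, 223.3], 0.56), ([424.8, 199.4], 0.28)]
casting [([416.0, 197.3], 0.73), ([369.3, 224.0], 0.31)]
standing0 [([219.1, 250.1], 0.74), ([178.4, 240.3], 0.66), ([179.9, 201.7], 0.62)]
(array([0.47748953, 0.24314087, 0.25390404]), np.float64(0.7831355808147747))
```

```bash
python3 -c "
from station import order;print(order.sign_off())"
```

```text
the job is handed in; nothing more can be done
None
```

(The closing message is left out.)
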